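# Tighten the turntable's lock ring with the pin spanner

### The job

The lock ring on the drawing machine's turntable is loose. Take the pin spanner out of its wooden block, feel both prongs down into a pair of opposite holes of the ring with a light touch, and turn the ring clockwise with the spanner (not with the fingers) until it comes up snug against its stop, without forcing it. Then stand the spanner back in its block, prongs down in the slot, and leave the other things on the table where they are.

Things in the scene. Friction and masses are not known exactly. Their poses are not given: they have to be found in the camera images.
- spanner: Pin spanner, 0.15-0.3 kg: upright black grip on a flat steel bar with two prongs pointing down. Origin: middle of the bar's underside, z up, x along the bar. Bar 68 x 18 x 8 mm (z 0 to 8); grip a block 34 mm (x) by 24 mm (y), z 16 to 78 mm: take it from above across the 24 mm (y). Same either way round. Starts standing in the block's slot, bar resting on the block's top.
- prong_a (a point): Centre of the end face of the spanner's prong at x = -24 mm, 9 mm below the bar's underside. Prongs are round, 6 mm in diameter, 9 mm long, square ends.
- prong_b (a point): Centre of the end face of the spanner's prong at x = +24 mm (9 mm below the bar's underside). Turned on the spanner, the ring meets its stop abruptly: a moment of 0.5 to 1 N m there is snug, over 1.5 N m is forcing it, so turn in small steps.
- holder: Fixed wooden block for the spanner, 100 (x) x 50 (y) x 30 mm (z). Origin: centre of its underside, z up. In its top a centred slot 60 mm along x, 12 mm along y, 16 mm deep takes both prongs; the spanner's x lies along the block's x, either way round, its bar on the block's top (spanner origin 30 mm above the block's).
- machine: Fixed drawing machine: plywood base 240 (x) x 200 (y) x 34 mm with light wood rim, round aluminium platter 164 mm across, top 40 mm up, in its middle a dark boss with the steel lock ring. Origin: centre of its underside, z up. A black motor 34 x 34 mm stands at x = +91, y = +73 mm, 66 mm high.
- ring_centre (a point): Centre of the lock ring's top face, on its vertical axis, 62 mm above the table; belongs to the machine, does not turn with the ring. Ring: steel, 74 mm across, flat top with four round holes, 9.5 mm in diameter, 10 mm deep, evenly spaced (90 deg) on a circle 48 mm across. Fully seated, the spanner's bar rests on the face, prongs 9 mm into two opposite holes.
- lock_ring (a joint): How far the ring is turned clockwise seen from above, rad: 1.2 is the firm stop (tight), starts at 0.5 to 0.8. It does NOT tell where the holes are (the thread starts anywhere): see or feel for them. The ring turns against a steady friction of 0.3 N m and stays where left; pressing harder than about 10 N while sliding the prongs over its face drags it round; 30 N marks it.
- tape_roll: Bystander: brown tape roll lying flat, 90 mm across, 24 mm high; origin centre of its underside.
- glue_jar: Bystander: small jar with black cap, 56 mm across, 75 mm high; origin centre of its underside.
- screwdriver: Bystander: screwdriver with yellow handle lying on the table, 170 mm long.
- parts_tray: Bystander: open grey divided tray 90 x 120 x 45 mm; origin centre of its underside.
There are look-alikes about, which are no part of the job. Of the things like the spanner, leave any that is red; of the rest the smaller one is meant. Several things have the shape of the holder; the one meant has the colours described above.

How it is judged:
By the outcome, as a careful person would: the job done as asked, in the order asked, and still so for the second after the job is handed in, with the robot touching nothing.
It also fails if it takes over 72 s, if anything falls off the work surface, if the arm or the gripper's body presses on something with over 40 N, if the wrist force passes 120 N, or if a joint passes its speed limit or range.

### The arm

A 6-joint arm with a two-finger parallel gripper is mounted at the origin on the work surface. World frame = base frame: x ahead of the robot, y to its left, z up, the work surface at z = 0. Lengths are in mm, angles in degrees, forces in N, time in s.
With the tool pointing down it reaches from about 350 to 850 mm from the base axis. Payload 8.1 kg.
Tool frame: the origin (TCP) lies midway between the tips of the shut fingers; the grasp point (between the pads) lies 19 mm behind it (r.pinch_z is the distance from the TCP to the grasp point, in mm); z points along the fingers, y is the line along which they close (so a half turn about z gives the same grasp; the last joint's range is limited). The gripper opens to 85 mm and grips with 20 to 120 N. Pads are 22 mm wide; open, the fingers measure 114 mm over their backs; the gripper's body (76 mm by 85 mm) begins 54 mm behind the grasp point. The pads swing forward as they close: fully open they stand 13 mm farther back than shut.
Start: joints at [-72.387, 7.471, 85.268, -0, 87.261, -4.893], TCP at [229.686, -554.301, 231.292] pointing down, gripper open.
Joint ranges: [-169.43, 169.43], [-51.17, 129.36], [1.28, 143.12], [-76.62, 256.62], [0, 156.53], [-152.29, 152.29]. Speed limits (degrees/s): [136.94, 136.94, 159.86, 180, 180, 180].

### API

Orientations are given as [roll, pitch, yaw] about the fixed x, y, z axes, in that order (R = Rz(yaw) Ry(pitch) Rx(roll)).
In Python, from bench import sensors, optics, job, r gives the robot as it stands.
- The arm moves only by the tool play_rows, never from a script. Its argument "motion" is a list that holds one entry, the list of rows, each a list of 6 numbers: the shift along the tool's x, y, z in cm, then the turn, a rotation vector about the tool's x, y, z in degrees. In form: [[[x, y, z, ax, ay, az], ...]]. A call has 1 to 5 rows; each row is the pose to reach, as a shift and turn from the pose commanded when the call began, along the tool's axes at that moment; what a row does not reach only later rows make up. A row lasts 1/10 s, in which the tool goes at most 50 mm and 8.59 degrees, less where a joint would pass 70% of its speed; a pose out of reach is approached as far as the arm can. A call with a gripper value outside its range is refused whole. "jaw" is the opening, from 0 (shut) to 1 (fully open), set as the call begins (left out, the last holds). The fingers move at their own pace and stop on an object; "squeeze" is the grip in N (left out, the last holds). Time passes only in rows, so rows that repeat a pose let the fingers close. It gives the time, the measured TCP pose, the force, the opening and the grip force at its end, in the units of the state.
- sensors.sense(): the state, without advancing time (a new reading comes with each control period).
- optics.snapshot(name): name is "scene" or "top"; returns a dict with "pixels" (384x512x3 uint8, red, green, blue), "mtx" (3x3 intrinsics, pixels), "R" (3x3) and "t" (3): a world point X has camera coordinates R X + t. Camera axes: x right, y down, z forward; pixel columns grow to the right and rows downward; lengths in mm; the calibration is good to about 2 mm. A picture is of the moment at which its call begins. There is no depth.
- job.hand_in(): hands the job in; it is judged then, once.
The state is a dict: "time": time; "joint_pos": joint angles; "qd": joint speeds; "joint_efforts": joint torques, N m; "tool_pos": TCP position; "tcp_rot": TCP orientation; "ft_force": force on the tool from outside, world axes, zero at the start; "wrist_torque": the same for the moment, N m; "finger_gap": finger opening in mm; "grip_force": force on a finger pad.
Only numpy, scipy, OpenCV 4.12 (cv2) and the standard library are available. Lean on these libraries where they do the work, as an engineer would, in place of code of your own. Each camera call takes 0.05 s, during which the arm holds its last target. There are 200 camera calls.

## Working session

There is one attempt and no reset: what is moved stays moved. The work goes in short steps, Python scripts to look and compute and a tool call to move; the robot and the scene stay as the last step left them, time stands still between calls to the robot, and variables do not carry over. Pictures are saved under pics/ and viewed, at most 10 in all, crops included, and the job is handed in when it is done.

Besides the shell and the picture viewer there is one more tool, called after ">>>" as a command line: name --argument value ..., lists and objects as JSON in quotes. play_rows: Moves the arm, as the interface text tells. Its arguments: {"type":"object","properties":{"motion":{"type":"array","items":{"type":"array","items":{"type":"array","items":{"type":"number"}}}},"jaw":{"type":"number"},"squeeze":{"type":"number"}},"required":["motion"]}

```bash
ls; mkdir -p pics; cat > h.py <<'E'
import numpy as np, cv2, json
from bench import sensors, optics, job, r
def snap(n,f=None):
    s=optics.snapshot(n)
    if f: cv2.imwrite(f,cv2.cvtColor(np.array(s["pixels"],np.uint8),cv2.COLOR_RGB2BGR))
    return s
def ray(s,u,v,z):
    K,R,t=[np.array(s[k],float) for k in("mtx","R","t")]
    c=-R.T@t; d=R.T@np.linalg.solve(K,[u,v,1]); return c+d*(z-c[2])/d[2]
def proj(s,X):
    K,R,t=[np.array(s[k],float) for k in("mtx","R","t")]
    p=K@(R@np.array(X,float)+t); return p[:2]/p[2]
E
python3 - <<'E'
from h import *
a=snap("scene"); b=snap("top")
import pickle; pickle.dump((a,b),open("s0.pkl","wb"))
im=[cv2.cvtColor(np.array(x["pixels"],np.uint8),cv2.COLOR_RGB2BGR) for x in(a,b)]
for n,i in zip("ab",im): cv2.imwrite(f"pics/0{n}.png",cv2.resize(i,(800,600),interpolation=cv2.INTER_CUBIC))
for x in(a,b):
    R,t=np.array(x["R"]),np.array(x["t"]); print(-R.T@t, np.array(x["mtx"]).round(1).tolist(), R.round(3).tolist())
print(sensors.sense())
E
```

```text
pics
[1168.40836788  484.21194225  748.12868302] [[423.3, 0.0, 254.1], [0.0, 423.3, 197.5], [0.0, 0.0, 1.0]] [[-0.682, 0.732, 0.015], [0.477, 0.46, -0.749], [-0.555, -0.503, -0.662]]
[ 535.50701251  -18.98047014 1444.59997739] [[498.6, 0.0, 257.9], [0.0, 498.6, 189.9], [0.0, 0.0, 1.0]] [[-0.004, -1.0, -0.017], [-0.999, 0.005, -0.049], [0.049, 0.017, -0.999]]
{'time': 0.1, 'joint_pos': array([-7.23880896e+01,  7.51033249e+00,  8.53219533e+01, -7.87736226e-04,
        8.72605565e+01, -4.89221356e+00]), 'qd': array([ 0.01157399, -0.09969809, -0.12460628,  0.06558102, -0.01448653,
        0.05664001]), 'joint_efforts': array([ 1.39951382e-03, -5.70952499e+01, -5.01940763e+01, -8.19027764e-05,
        8.24228773e-03,  1.68295287e-05]), 'tool_pos': array([ 229.529015  , -553.8440173 ,  230.36440757]), 'tcp_rot': array([-1.79907429e+02, -7.13381690e-03,  2.25041565e+01]), 'ft_force': array([-0.25531943,  0.30619139, -0.94484528]), 'wrist_torque': array([0.04057025, 0.04094347, 0.03433724]), 'grip_force': 0.0, 'finger_gap': 85.21639337179697}
```

View pics/0a.png

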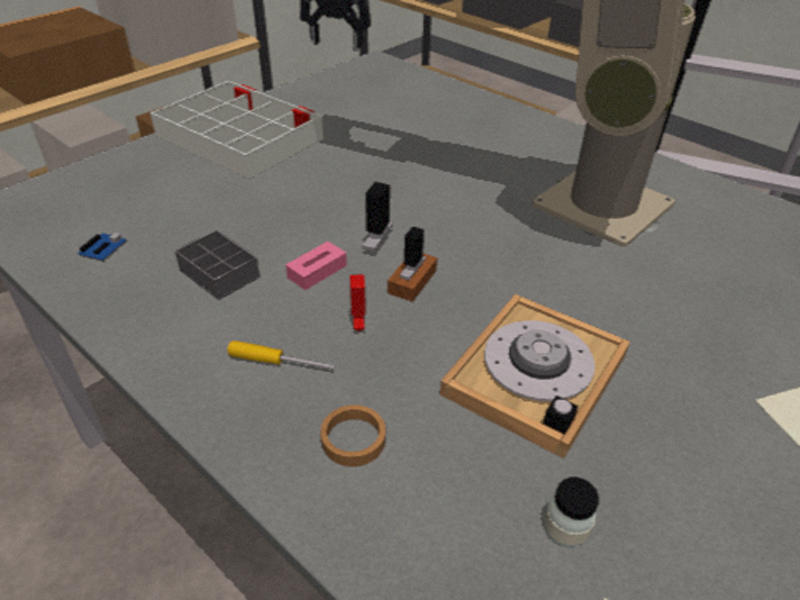

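View pics/0b.png

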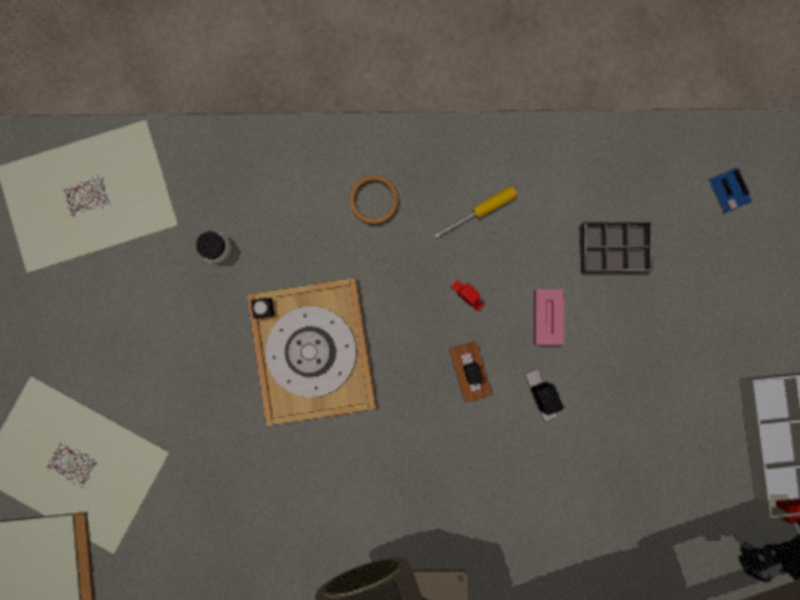

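The top view (800 px scale) shows these candidates:
- **Spanner:** a black one standing in the brown block at (472,372), a larger black one loose at (545,393), and a red one at (468,295).
- **Block:** the brown one at (472,372), and a pink one at (549,317).

I choose the smaller black spanner in the brown block. The ring is at (309,352). Next I check the choice in one close crop and measure.

```bash
cat > m.py <<'E'
from h import *
import pickle; a,b=pickle.load(open("s0.pkl","rb"))
def hsv(s): return cv2.cvtColor(np.array(s["pixels"],np.uint8),cv2.COLOR_RGB2HSV)
def bgr(s): return cv2.cvtColor(np.array(s["pixels"],np.uint8),cv2.COLOR_RGB2BGR)
def crop(s,u,v,w,k): 
    return cv2.resize(bgr(s)[v-w:v+w,u-w:u+w],(2*w*k,2*w*k),interpolation=cv2.INTER_CUBIC)
E
python3 - <<'E'
from m import *
# crops: spanner/holder and ring from both views
A=np.hstack([crop(b,302,238,25,8),crop(a,264,168,25,8)]); B=np.hstack([crop(b,198,225,25,8),crop(a,346,226,25,8)])
cv2.imwrite("pics/1.png",cv2.convertScaleAbs(cv2.resize(np.vstack([A,B]),(600,600)),alpha=1.5))
# wood block in top
H=hsv(b); print(H[238,290:316].tolist())
m=cv2.inRange(H,(3,110,50),(15,255,255)); n,l,st,c=cv2.connectedComponentsWithStats(m)
for i in range(1,n):
    if st[i,4]>60: print("wood",st[i].tolist(),c[i].round(1))
m=cv2.inRange(hsv(a),(3,110,50),(15,255,255)); n,l,st,c=cv2.connectedComponentsWithStats(m)
for i in range(1,n):
    if st[i,4]>60: print("woodA",st[i].tolist(),c[i].round(1))
E
```

```text
[[20, 33, 92], [14, 67, 88], [12, 147, 104], [13, 181, 110], [13, 190, 113], [12, 189, 112], [12, 191, 104], [12, 181, 72], [178, 132, 27], [15, 43, 24], [15, 18, 28], [6, 49, 26], [0, 0, 24], [30, 35, 22], [165, 43, 24], [20, 32, 24], [6, 49, 26], [11, 176, 42], [11, 174, 69], [12, 184, 94], [11, 125, 94], [15, 53, 87], [14, 30, 94], [20, 24, 95], [20, 24, 95], [20, 32, 95]]
wood [224, 112, 31, 32, 293] [239.  127.4]
wood [224, 178, 16, 77, 299] [231.  213.1]
wood [159, 189, 15, 78, 280] [165.8 227.1]
wood [288, 219, 27, 38, 435] [300.3 237.5]
wood [47, 329, 13, 55, 427] [ 52.9 355.7]
woodA [0, 4, 87, 63, 3443] [38.4 33.8]
woodA [88, 72, 10, 15, 97] [92.5 78.9]
woodA [248, 162, 32, 31, 458] [263.2 178.5]
woodA [282, 189, 120, 103, 2067] [339.5 246.7]
woodA [205, 259, 42, 39, 708] [225.9 278.2]
```

View pics/1.png

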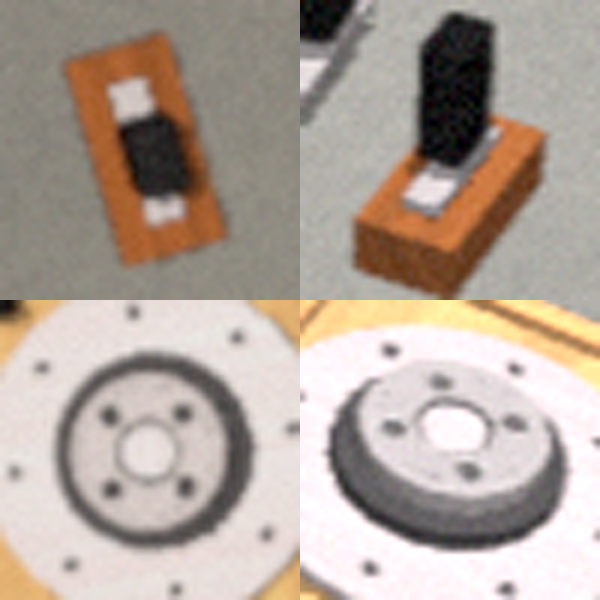

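The crop confirms it: a black-grip spanner on a steel bar standing in the wood block, and the ring with four clear holes. Holes in the top-view crop are at about (110,414), (182,412), (112,489) and (186,487).

```bash
python3 - <<'E'
from m import *
def pts_px(u0,v0,L): return [(u0+x/6-.0,v0+y/6) for x,y in L]
def refine(s,L,w=2.6):
    g=cv2.cvtColor(bgr(s),cv2.COLOR_BGR2GRAY).astype(float); out=[]
    for u,v in L:
        for _ in range(4):
            yy,xx=np.mgrid[0:384,0:512]; k=np.hypot(xx-u,yy-v)<w
            wt=np.clip(np.percentile(g[k],85)-g,0,None)*k; u,v=(wt*xx).sum()/wt.sum(),(wt*yy).sum()/wt.sum()
        out.append((u,v))
    return out
ht=refine(b,pts_px(173-.4,200-.4,[(110,114),(182,112),(112,189),(186,187)]))
hs=refine(a,pts_px(321-.4,201-.4,[(142,82),(215,123),(170,170),(95,127)]),2.3)
for n,s,L in(("top",b,ht),("scene",a,hs)):
    P=np.array([ray(s,u,v,62)[:2] for u,v in L]); c=P.mean(0); d=P-c
    print(n,P.round(1).tolist(),c.round(1),"r",np.hypot(*d.T).round(1),"ang",(np.degrees(np.arctan2(d[:,1],d[:,0]))).round(1))
# boss/platter centre check: white cap / platter ellipse
for n,s,z in(("top",b,40),("scene",a,40)):
    H=hsv(s); m=cv2.inRange(H,(0,0,120),(180,40,255)); c0=proj(s,[P.mean(0)[0],P.mean(0)[1],z])
    nn,l,st,c=cv2.connectedComponentsWithStats(m)
    i=min((i for i in range(1,nn) if st[i,4]>500),key=lambda i:np.hypot(*(c[i]-c0)))
    h=cv2.convexHull(np.argwhere(l==i)[:,::-1].astype(np.int32)); e=cv2.fitEllipse(h); print(n,"platter",st[i],e,ray(s,*e[0],z).round(1))
# holder: wood+spanner hull
for n,s,c0,hi in(("top",b,(300,238),None),("scene",a,(264,178),None)):
    H=hsv(s); m=cv2.inRange(H,(3,100,35),(18,255,255)); nn,l,st,c=cv2.connectedComponentsWithStats(m)
    i=min((i for i in range(1,nn) if st[i,4]>200),key=lambda i:np.hypot(*(c[i]-np.array(c0))))
    h=cv2.convexHull(np.argwhere(l==i)[:,::-1].astype(np.int32)); 
    if n=="top":
        rc=cv2.minAreaRect(h); print(rc); q=[ray(s,u,v,30)[:2] for u,v in cv2.boxPoints(rc)]; print(np.round(q,1).tolist(),np.mean(q,0))
        e=np.diff(q,axis=0); print([(np.hypot(*x).round(1),np.degrees(np.arctan2(x[1],x[0])).round(1)) for x in e])
    else:
        ap=cv2.approxPolyDP(h,2,True)[:,0]; print(ap.tolist(),[ray(s,u,v,30)[:2].round(1).tolist() for u,v in ap])
E
```

```text
top [[523.8, 190.7], [524.8, 156.9], [489.8, 189.6], [491.0, 155.6]] [507.3 173.2] r [24.  23.8 24.  24. ] ang [  46.8  -43.   136.9 -132.8]
scene [[490.3, 155.9], [489.4, 189.4], [523.7, 191.0], [524.1, 157.4]] [506.9 173.4] r [24.2 23.7 24.3 23.5] ang [-133.4  137.5   46.4  -43. ]
top platter [ 170  196   58   58 1682] ((198.53277587890625, 224.66676330566406), (57.075496673583984, 57.2891731262207), 174.47476196289062) [507.3 172.3  40. ]
scene platter [ 310  205   71   51 2215] ((344.96087646484375, 230.05389404296875), (48.51959228515625, 71.32943725585938), 103.6878433227539) [511.8 177.   40. ]
((300.8578186035156, 237.6926727294922), (35.918487548828125, 18.10291862487793), 73.3007583618164)
[[510.5, -77.2], [525.0, -126.3], [428.1, -154.5], [413.7, -105.6]] [ 469.33098276 -115.89423837]
[(np.float64(51.2), np.float64(-73.6)), (np.float64(100.9), np.float64(-163.8)), (np.float64(51.0), np.float64(106.4))]
[[279, 165], [278, 173], [263, 192], [248, 187], [248, 179], [258, 167], [270, 162]] [[417.3, -105.0], [446.9, -83.4], [534.8, -59.5], [547.3, -101.5], [523.1, -124.5], [465.2, -141.1], [424.4, -132.5]]
```

```bash
cat >> h.py <<'E'
from scipy.spatial.transform import Rotation as Ro
def go(x,y,z,yaw):
    s=sensors.sense(); p=np.array(s["tool_pos"]); R=Ro.from_euler("xyz",s["tcp_rot"],degrees=True)
    d=R.inv().apply(np.array([x,y,z])-p)/10
    w=(R.inv()*Ro.from_euler("xyz",[180,0,yaw],degrees=True)).as_rotvec(degrees=True)
    print("shift cm",d.round(3),"rot",w.round(2),"now",p.round(1),np.round(s["tcp_rot"],2),"j6",round(float(s["joint_pos"][5]),1))
E
python3 - <<'E'
from m import *
g=cv2.cvtColor(bgr(b),cv2.COLOR_BGR2GRAY)
# bar centre from crop corners, top
for z,L in((38,[(108,85),(148,76),(146,226),(184,216)]),): 
    q=[ray(b,277+x/6-.4,213+y/6-.4,z)[:2] for x,y in L]; print(np.round(q,1).tolist(),np.mean(q,0).round(1))
    ax=np.mean(q[:2],0)-np.mean(q[2:],0); print(np.hypot(*ax),np.degrees(np.arctan2(ax[1],ax[0])))
# scene: block top corners from crop (356,218),(440,250),(547,135),(470?) 
C=[(356,218),(440,250),(547,135)]
q=[ray(a,239+(x-300)/6-.4,143+y/6-.4,30)[:2] for x,y in C]; print(np.round(q,1).tolist(),"centre",((q[0]+q[2])/2).round(1))
d=q[2]-q[1];print(np.hypot(*d),np.degrees(np.arctan2(d[1],d[0])),np.hypot(*(q[1]-q[0])))
go(469,-116,180,16.2)
E
```

```text
[[500.3, -98.1], [504.4, -116.8], [434.5, -115.3], [439.1, -133.1]] [ 469.6 -115.8]
67.66942819990416 14.317702628683474
[[523.0, -124.9], [513.4, -82.6], [416.2, -103.2]] centre [ 469.6 -114. ]
99.40829425335342 -168.0758286194274 43.307264105291615
shift cm [ 38.881 -31.276   5.092] rot [-0.09 -0.    6.3 ] now [ 229.5 -553.8  230.4] [-1.7991e+02 -1.0000e-02  2.2500e+01] j6 -4.9
```

>>> play_rows --motion '[[[8, -6.2, 1, 0, 0, 1], [16, -12.5, 2, 0, 0, 3], [24, -19, 3, 0, 0, 5], [32, -25, 4, 0, 0, 7], [38.9, -31.3, 5, 0, 0, 7]]]' --jaw 1

```text
time: 0.6
tool_pos: [351.3, -335.1, 206.1]
tcp_rot: [-180.0, 0.0, 15.4]
ft_force: [1.8, -0.5, 0.1]
finger_gap: 85.3
grip_force: 0.0
```

```bash
python3 -c "
from h import *
go(469.5,-115.8,61,15.5)"
```

```text
shift cm [ 17.221 -17.999  14.514] rot [-0.03  0.   -0.09] now [ 351.3 -335.1  206.1] [-179.97    0.     15.41] j6 24.9
```

>>> play_rows --motion '[[[3.5, -3.6, 0.5, 0, 0, 0], [7, -7.2, 1, 0, 0, 0], [10.4, -10.8, 1.5, 0, 0, 0], [13.8, -14.4, 2, 0, 0, 0], [17.2, -18, 2.5, 0, 0, 0]]]'

```text
time: 1.1
tool_pos: [468.8, -115.8, 181.3]
tcp_rot: [180.0, 0.0, 15.5]
ft_force: [0.9, -1.4, -0.2]
finger_gap: 85.3
grip_force: 0.0
```

>>> play_rows --motion '[[[0, 0, 0, 0, 0, 0]]]'

```text
time: 1.2
tool_pos: [469.6, -112.2, 180.6]
tcp_rot: [-179.8, 0.0, 15.9]
ft_force: [0.5, -0.1, -0.8]
finger_gap: 85.4
grip_force: 0.0
```

```bash
python3 -c "
from h import *
go(469.5,-115.8,61,15.5)"
```

```text
shift cm [-0.112  0.379 11.955] rot [-0.16  0.01  0.37] now [ 469.6 -112.2  180.6] [-179.84    0.     15.87] j6 54.5
```

>>> play_rows --motion '[[[0, 0.1, 3, 0, 0, 0], [0, 0.1, 6, 0, 0, 0], [0, 0.1, 9, 0, 0, 0], [0, 0.1, 12, 0, 0, 0], [0, 0.1, 12, 0, 0, 0]]]'

```text
time: 1.7
tool_pos: [464.7, -117.7, 57.0]
tcp_rot: [-179.7, 0.4, 15.5]
ft_force: [-0.1, 0.2, -0.3]
finger_gap: 85.1
grip_force: 0.0
```

>>> play_rows --motion '[[[0, 0, 0, 0, 0, 0], [0, 0, 0, 0, 0, 0]]]'

```text
time: 1.9
tool_pos: [469.9, -119.5, 63.6]
tcp_rot: [179.9, -0.1, 15.5]
ft_force: [0.0, -0.7, 0.3]
finger_gap: 85.6
grip_force: 0.0
```

```bash
python3 -c "
from h import *
go(469.5,-115.8,61,15.5)"
```

```text
shift cm [ 0.056 -0.365  0.262] rot [ 0.09 -0.12 -0.01] now [ 469.9 -119.5   63.6] [ 1.7991e+02 -1.2000e-01  1.5490e+01] j6 54.2
```

>>> play_rows --motion '[[[0, 0, 0, 0, 0, 0], [0, 0, 0, 0, 0, 0], [0, 0, 0, 0, 0, 0], [0, 0, 0, 0, 0, 0], [0, 0, 0, 0, 0, 0]]]'

```text
time: 2.4
tool_pos: [468.8, -118.8, 61.9]
tcp_rot: [180.0, -0.0, 15.5]
ft_force: [0.8, 0.5, -0.6]
finger_gap: 85.3
grip_force: 0.0
```

```bash
python3 -c "
from h import *
go(469.5,-115.8,61,15.5)
from m import *
s=snap('top'); a2=snap('scene')
cv2.imwrite('pics/2.png',np.hstack([crop(s,302,238,33,6),crop(a2,264,168,33,6)]))"
```

```text
shift cm [ 0.151 -0.269  0.085] rot [ 0.01 -0.01  0.01] now [ 468.8 -118.8   61.9] [ 1.7999e+02 -1.0000e-02  1.5510e+01] j6 54.2
```

View pics/2.png

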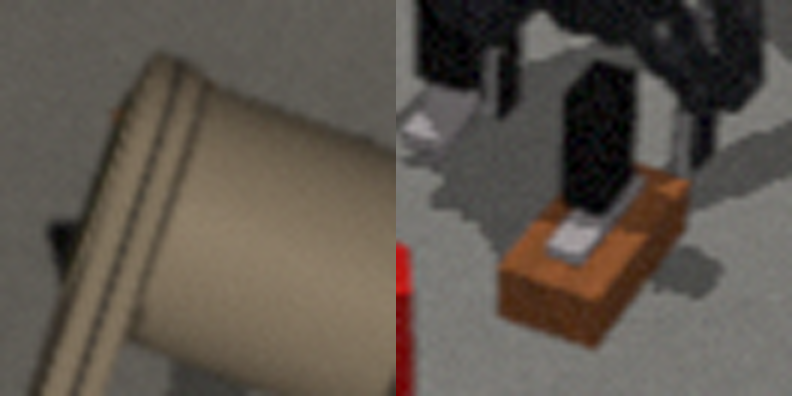

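The scene crop shows the fingers on either side of the grip, clear of the block. I centre on it and close.

>>> play_rows --motion '[[[0.15, -0.27, 0, 0, 0, 0], [0.15, -0.27, 0, 0, 0, 0], [0.15, -0.27, 0, 0, 0, 0]]]'

```text
time: 2.8
tool_pos: [469.4, -115.6, 61.7]
tcp_rot: [-180.0, 0.0, 15.5]
ft_force: [0.4, -0.5, -0.0]
finger_gap: 85.6
grip_force: 0.0
```

>>> play_rows --motion '[[[0, 0, 0, 0, 0, 0], [0, 0, 0, 0, 0, 0], [0, 0, 0, 0, 0, 0], [0, 0, 0, 0, 0, 0], [0, 0, 0, 0, 0, 0]]]' --jaw 0 --squeeze 30

```text
time: 3.3
tool_pos: [469.5, -115.8, 61.8]
tcp_rot: [180.0, -0.0, 15.5]
ft_force: [0.0, -0.8, 1.6]
finger_gap: 23.5
grip_force: 31.0
```

>>> play_rows --motion '[[[0, 0, 0, 0, 0, 0], [0, 0, 0, 0, 0, 0], [0, 0, 0, 0, 0, 0]]]'

```text
time: 3.6
tool_pos: [469.5, -115.9, 61.8]
tcp_rot: [180.0, -0.0, 15.5]
ft_force: [1.0, -0.7, 1.3]
finger_gap: 24.0
grip_force: 30.7
```

```bash
python3 -c "
from h import *
go(469.5,-115.8,61,15.5)
s=sensors.sense();print(s['ft_force'],s['wrist_torque'])"
```

```text
shift cm [ 0.001 -0.009  0.078] rot [ 0.01 -0.01  0.  ] now [ 469.5 -115.9   61.8] [ 1.7999e+02 -1.0000e-02  1.5500e+01] j6 54.6
[ 1.02209346 -0.71962027  1.33815036] [-0.01509916 -0.02685443 -0.02653526]
```

>>> play_rows --motion '[[[0, 0, -1, 0, 0, 0], [0, 0, -3, 0, 0, 0], [0, 0, -5, 0, 0, 0], [0, 0, -6.5, 0, 0, 0], [0, 0, -7.5, 0, 0, 0]]]' --jaw 0 --squeeze 80

```text
time: 4.1
tool_pos: [469.9, -115.9, 138.4]
tcp_rot: [180.0, -0.1, 15.5]
ft_force: [0.0, 0.9, -1.1]
finger_gap: 23.1
grip_force: 78.3
```

>>> play_rows --motion '[[[0, 0, 0, 0, 0, 0], [0, 0, 0, 0, 0, 0], [0, 0, 0, 0, 0, 0], [0, 0, 0, 0, 0, 0]]]'

```text
time: 4.5
tool_pos: [468.7, -115.6, 135.6]
tcp_rot: [-179.9, 0.1, 15.5]
ft_force: [-0.1, 0.3, -2.0]
finger_gap: 22.9
grip_force: 78.3
```

```bash
python3 -c "
from m import *
go(507.1,173.3,135,47)
s=sensors.sense();print(s['ft_force'],s['wrist_torque'],s['finger_gap'])
a2=snap('scene')
S=np.array(s['tool_pos']);u,v=proj(a2,S-[0,0,35]);print(u,v);u,v=int(u),int(v)
cv2.imwrite('pics/3.png',crop(a2,u,v,30,14)[:600])"
```

```text
shift cm [ 11.417 -26.811   0.076] rot [ -0.08   0.07 -31.5 ] now [ 468.7 -115.6  135.6] [-1.7994e+02  9.0000e-02  1.5500e+01] j6 54.6
[-0.14073774  0.26179375 -1.97880696] [-0.00691955  0.00593553 -0.02546711] 22.874056096403674
264.7828528664879 150.39074373313355
```

View pics/3.png

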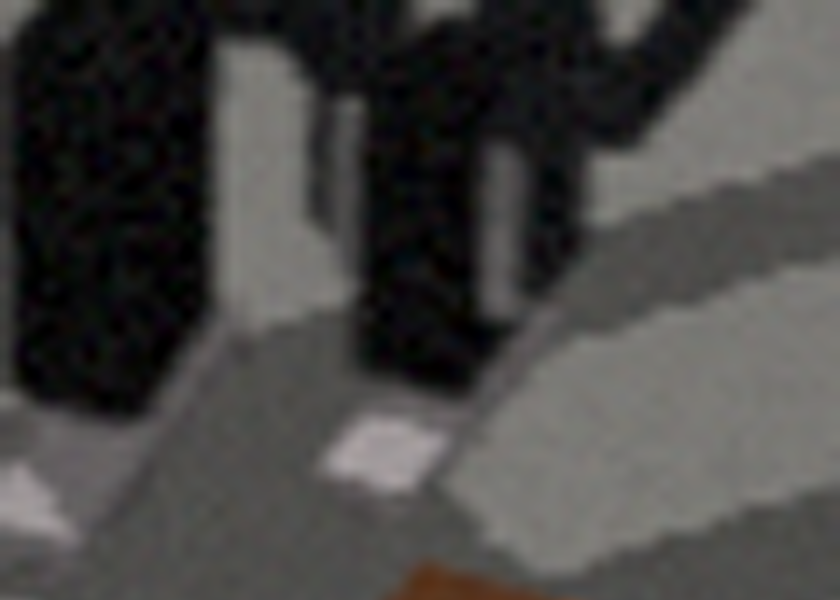

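The spanner hangs level in the jaw. The near bar end is at about crop pixel (363,483). I move on to the ring.

>>> play_rows --motion '[[[0.9, -2.1, 0, 0, 0, -3], [2.7, -6.3, 0, 0, 0, -9], [4.6, -10.7, 0, 0, 0, -15], [6.4, -15.1, 0, 0, 0, -21], [8.2, -19.3, 0, 0, 0, -27]]]'

```text
time: 5.05
tool_pos: [496.5, 94.0, 136.3]
tcp_rot: [-180.0, 0.0, 42.7]
ft_force: [1.3, -0.8, -2.3]
finger_gap: 23.0
grip_force: 78.5
```

>>> play_rows --motion '[[[0, 0, 0, 0, 0, 0], [0, 0, 0, 0, 0, 0], [0, 0, 0, 0, 0, 0], [0, 0, 0, 0, 0, 0]]]'

```text
time: 5.45
tool_pos: [496.7, 90.9, 136.4]
tcp_rot: [-180.0, 0.0, 42.4]
ft_force: [0.3, 0.0, -1.6]
finger_gap: 22.8
grip_force: 78.8
```

```bash
python3 -c "
from m import *
go(507.1,173.3,110,47)
for p in((318,473),(408,492)):
  q=ray(a,264-30+p[0]/14-.45,150-30+p[1]/14-.45,111.8)-np.array([468.7,-115.6,111.8]); t=np.radians(15.5)
  print(q.round(1), q[0]*np.cos(t)+q[1]*np.sin(t), q[0]*np.sin(t)-q[1]*np.cos(t))"
```

```text
shift cm [ 6.321 -5.387  2.641] rot [-0.01  0.03 -4.62] now [496.7  90.9 136.4] [-1.7999e+02  3.0000e-02  4.2380e+01] j6 52.2
[37.1  3.4 -0. ] 36.699983650414765 6.672830032362523
[30.  19.2 -0. ] 34.07708021137378 -10.518325010616135
```

>>> play_rows --motion '[[[2, -1.7, 0.4, 0, 0, -2], [4, -3.4, 1, 0, 0, -4], [5.5, -4.7, 1.8, 0, 0, -4.6], [6.3, -5.4, 2.6, 0, 0, -4.6], [6.3, -5.4, 2.6, 0, 0, -4.6]]]'

```text
time: 5.95
tool_pos: [506.0, 174.3, 109.2]
tcp_rot: [-179.9, 0.1, 47.1]
ft_force: [-1.1, -1.0, -2.3]
finger_gap: 23.3
grip_force: 78.9
```

>>> play_rows --motion '[[[0, 0, 0, 0, 0, 0], [0, 0, 0, 0, 0, 0], [0, 0, 0, 0, 0, 0], [0, 0, 0, 0, 0, 0], [0, 0, 0, 0, 0, 0]]]'

```text
time: 6.45
tool_pos: [507.0, 174.2, 111.0]
tcp_rot: [180.0, -0.0, 47.1]
ft_force: [-0.4, 0.2, -1.5]
finger_gap: 23.3
grip_force: 78.9
```

```bash
python3 -c "
from m import *
go(507.1,173.3,104,47)
s=sensors.sense();print(s['ft_force'],s['wrist_torque'])
a2=snap('scene')
cv2.imwrite('pics/4.png',cv2.convertScaleAbs(crop(a2,346,218,30,10),alpha=1.5))"
```

```text
shift cm [-0.058  0.069  0.701] rot [ 0.02 -0.02  0.08] now [507.  174.2 111. ] [ 1.7998e+02 -2.0000e-02  4.7080e+01] j6 56.4
[-0.43185734  0.23312659 -1.50137369] [0.09209605 0.02150369 0.00375714]
```

View pics/4.png

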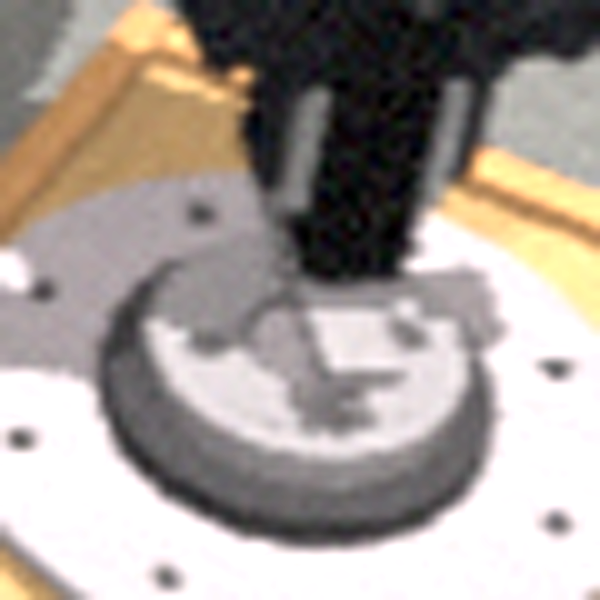

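The bar lies over the ring, with its near prong above the near hole at about (340,410) in the crop. I correct the centring and lower gently.

>>> play_rows --motion '[[[-0.06, 0.07, 0.3, 0, 0, 0], [-0.06, 0.07, 0.6, 0, 0, 0], [-0.06, 0.07, 0.7, 0, 0, 0], [-0.06, 0.07, 0.7, 0, 0, 0], [-0.06, 0.07, 0.7, 0, 0, 0]]]'

```text
time: 7.0
tool_pos: [506.9, 173.6, 103.6]
tcp_rot: [-180.0, 0.0, 47.1]
ft_force: [0.0, -0.0, -1.5]
finger_gap: 23.2
grip_force: 78.9
```

>>> play_rows --motion '[[[0, 0, 0.05, 0, 0, 0], [0, 0, 0.1, 0, 0, 0], [0, 0, 0.15, 0, 0, 0], [0, 0, 0.2, 0, 0, 0], [0, 0, 0.2, 0, 0, 0]]]'

```text
time: 7.5
tool_pos: [506.9, 173.6, 101.6]
tcp_rot: [-180.0, 0.0, 47.1]
ft_force: [0.1, -0.8, -1.6]
finger_gap: 23.5
grip_force: 78.9
```

```bash
cat > st.py <<'E'
from h import *
go(507.1,173.3,102,47)
s=sensors.sense();print(s['ft_force'].round(2),s['wrist_torque'].round(3))
E
python3 st.py
```

```text
shift cm [-0.002  0.035 -0.04 ] rot [-0.    0.    0.11] now [506.9 173.6 101.6] [-180.      0.     47.11] j6 56.3
[ 0.07 -0.77 -1.64] [ 0.002 -0.046 -0.009]
```

>>> play_rows --motion '[[[0, 0, 0.05, 0, 0, 0], [0, 0, 0.1, 0, 0, 0], [0, 0, 0.15, 0, 0, 0], [0, 0, 0.15, 0, 0, 0]]]'

```text
time: 7.9
tool_pos: [506.8, 173.5, 100.1]
tcp_rot: [-180.0, 0.0, 47.1]
ft_force: [-0.1, -0.2, -2.3]
finger_gap: 23.4
grip_force: 78.9
```

```bash
python3 st.py
```

```text
shift cm [ 0.001  0.036 -0.191] rot [-0.01  0.01  0.11] now [506.8 173.5 100.1] [-1.7999e+02  1.0000e-02  4.7110e+01] j6 56.3
[-0.07 -0.23 -2.29] [ 0.012  0.01  -0.014]
```

>>> play_rows --motion '[[[0, 0, 0.1, 0, 0, 0], [0, 0, 0.2, 0, 0, 0], [0, 0, 0.3, 0, 0, 0], [0, 0, 0.4, 0, 0, 0], [0, 0, 0.4, 0, 0, 0]]]'

```text
time: 8.4
tool_pos: [506.7, 173.5, 96.0]
tcp_rot: [-180.0, 0.0, 47.1]
ft_force: [-1.0, -0.4, -1.3]
finger_gap: 23.5
grip_force: 78.9
```

>>> play_rows --motion '[[[0, 0, 0.05, 0, 0, 0], [0, 0, 0.1, 0, 0, 0], [0, 0, 0.13, 0, 0, 0], [0, 0, 0.13, 0, 0, 0]]]'

```text
time: 8.8
tool_pos: [506.9, 173.5, 94.9]
tcp_rot: [-180.0, 0.0, 47.1]
ft_force: [-0.7, -0.9, -1.5]
finger_gap: 23.0
grip_force: 78.9
```

```bash
python3 st.py
```

```text
shift cm [-0.002  0.032 -0.714] rot [-0.    0.01  0.1 ] now [506.9 173.5  94.9] [-1.80e+02  1.00e-02  4.71e+01] j6 56.3
[-0.68 -0.86 -1.5 ] [ 0.056  0.019 -0.035]
```

>>> play_rows --motion '[[[0, 0, 0.05, 0, 0, 0], [0, 0, 0.08, 0, 0, 0], [0, 0, 0.08, 0, 0, 0]]]' --jaw 0 --squeeze 110

```text
time: 9.1
tool_pos: [506.9, 173.6, 94.0]
tcp_rot: [-180.0, 0.0, 47.1]
ft_force: [0.1, -0.5, -1.5]
finger_gap: 22.8
grip_force: 107.7
```

>>> play_rows --motion '[[[0, 0, 0, 0, 0, 2], [0, 0, 0, 0, 0, 4], [0, 0, 0, 0, 0, 6], [0, 0, 0, 0, 0, 8], [0, 0, 0, 0, 0, 8]]]'

```text
time: 9.6
tool_pos: [507.2, 173.2, 94.1]
tcp_rot: [179.9, -0.0, 39.1]
ft_force: [0.6, -2.5, -2.4]
finger_gap: 22.6
grip_force: 108.2
```

```bash
python3 st.py
```

```text
shift cm [ 0.    -0.016 -0.786] rot [ 0.05  0.   -7.92] now [507.2 173.2  94.1] [179.95  -0.    39.08] j6 64.3
[ 0.61 -2.46 -2.36] [-0.487 -0.316  0.154]
```

>>> play_rows --motion '[[[0, 0, 0, 0, 0, 2], [0, 0, 0, 0, 0, 4], [0, 0, 0, 0, 0, 6], [0, 0, 0, 0, 0, 8], [0, 0, 0, 0, 0, 8]]]'

```text
time: 10.1
tool_pos: [507.2, 173.1, 94.1]
tcp_rot: [179.9, -0.0, 31.1]
ft_force: [2.7, -2.9, -2.6]
finger_gap: 22.8
grip_force: 108.2
```

```bash
python3 st.py
```

```text
shift cm [-0.    -0.019 -0.786] rot [  0.05  -0.   -15.87] now [507.2 173.1  94.1] [ 1.7995e+02 -1.0000e-02  3.1130e+01] j6 72.3
[ 2.74 -2.92 -2.61] [-0.7   -0.522  0.176]
```

>>> play_rows --motion '[[[0, 0, 0, 0, 0, 1], [0, 0, 0, 0, 0, 2], [0, 0, 0, 0, 0, 3]]]'

```text
time: 10.4
tool_pos: [507.2, 173.1, 94.2]
tcp_rot: [179.9, -0.0, 28.1]
ft_force: [2.6, -4.6, -3.0]
finger_gap: 22.7
grip_force: 108.3
```

```bash
python3 st.py; python3 -c "
from m import *
a2=snap('scene')
cv2.imwrite('pics/5.png',cv2.convertScaleAbs(crop(a2,346,218,30,10),alpha=1.5))"
```

```text
shift cm [-0.003 -0.019 -0.784] rot [  0.05  -0.   -18.92] now [507.2 173.1  94.2] [ 1.7995e+02 -1.0000e-02  2.8080e+01] j6 75.3
[ 2.64 -4.58 -3.04] [-0.916 -0.657  0.297]
```

View pics/5.png

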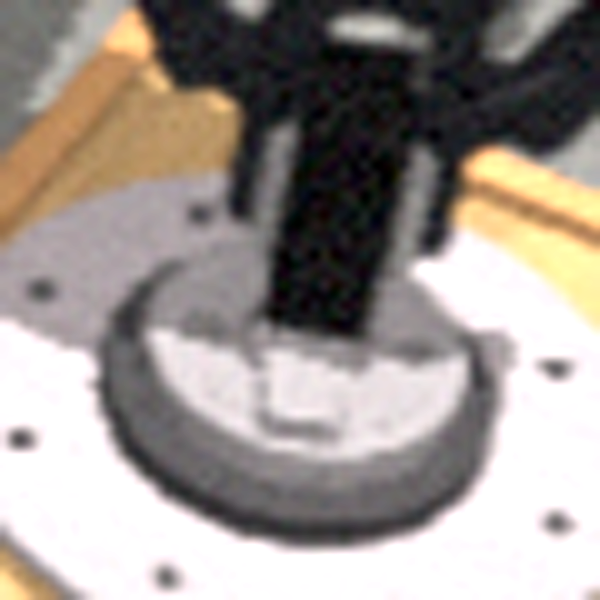

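```bash
python3 -c "
from m import *
for p in((415,350),(212,322),(300,425)):
  q=ray(a,316+p[0]/10-.45,188+p[1]/10-.45,62); d=q[:2]-[507,173.3]; print(q.round(1),np.hypot(*d),np.degrees(np.arctan2(d[1],d[0])))
s=sensors.sense();print(s['tcp_rot'][2],s['wrist_torque'],s['ft_force'])"
```

```text
[492.5 193.2  62. ] 24.63252367465311 126.07563406470808
[517.4 154.   62. ] 21.91301472256816 -61.651873129020544
[531.2 187.5  62. ] 28.09249633624226 30.45397140353374
28.002939488267845 [-0.9390046  -0.64696746  0.26743775] [ 3.0706221  -3.85910385 -2.63054615]
```

Ring holes are now at about 32° (mod 90), so the ring has turned about 15° with the spanner. I continue in smaller steps.

>>> play_rows --motion '[[[0, 0, 0, 0, 0, 1], [0, 0, 0, 0, 0, 2], [0, 0, 0, 0, 0, 3], [0, 0, 0, 0, 0, 4]]]'

```text
time: 10.85
tool_pos: [507.2, 173.1, 94.1]
tcp_rot: [179.9, -0.0, 24.1]
ft_force: [3.9, -4.5, -3.0]
finger_gap: 22.8
grip_force: 108.4
```

```bash
cat > t.py <<'E'
from h import *
s=sensors.sense();print(s['time'],s['tcp_rot'].round(2),s['tool_pos'].round(1),s['wrist_torque'].round(3),s['ft_force'].round(1))
E
python3 t.py
```

```text
10.85 [ 1.7995e+02 -1.0000e-02  2.4070e+01] [507.2 173.1  94.1] [-0.959 -0.632  0.319] [ 3.9 -4.5 -3. ]
```

>>> play_rows --motion '[[[0, 0, 0, 0, 0, 0.5], [0, 0, 0, 0, 0, 1]]]'

```text
time: 11.05
tool_pos: [507.2, 173.1, 94.1]
tcp_rot: [179.9, -0.0, 23.1]
ft_force: [2.7, -4.1, -1.9]
finger_gap: 22.8
grip_force: 108.4
```

```bash
python3 t.py
```

```text
11.05 [ 1.7995e+02 -1.0000e-02  2.3090e+01] [507.2 173.1  94.1] [-1.004 -0.623  0.342] [ 2.7 -4.1 -1.9]
```

>>> play_rows --motion '[[[0, 0, 0, 0, 0, 0.5], [0, 0, 0, 0, 0, 1], [0, 0, 0, 0, 0, 1.2]]]'

```text
time: 11.35
tool_pos: [507.2, 173.1, 94.1]
tcp_rot: [179.9, -0.0, 21.9]
ft_force: [3.2, -4.3, -3.4]
finger_gap: 22.7
grip_force: 108.4
```

```bash
python3 t.py
```

```text
11.35 [ 1.7995e+02 -1.0000e-02  2.1890e+01] [507.2 173.1  94.1] [-0.994 -0.63   0.288] [ 3.2 -4.3 -3.4]
```

>>> play_rows --motion '[[[0, 0, 0, 0, 0, 0.5], [0, 0, 0, 0, 0, 1], [0, 0, 0, 0, 0, 1.2]]]'

```text
time: 11.65
tool_pos: [507.2, 173.1, 94.2]
tcp_rot: [179.9, -0.0, 20.7]
ft_force: [2.7, -4.9, -2.5]
finger_gap: 22.9
grip_force: 108.4
```

```bash
python3 t.py
```

```text
11.65 [ 1.7994e+02 -2.0000e-02  2.0690e+01] [507.2 173.1  94.2] [-1.003 -0.604  0.288] [ 2.7 -4.9 -2.5]
```

>>> play_rows --motion '[[[0, 0, 0, 0, 0, 0.5], [0, 0, 0, 0, 0, 1], [0, 0, 0, 0, 0, 1.2]]]'

```text
time: 11.95
tool_pos: [507.2, 173.1, 94.2]
tcp_rot: [179.9, -0.0, 19.5]
ft_force: [3.1, -4.7, -2.3]
finger_gap: 22.6
grip_force: 108.4
```

```bash
python3 t.py
```

```text
11.95 [ 1.7994e+02 -2.0000e-02  1.9490e+01] [507.2 173.1  94.2] [-1.002 -0.679  0.353] [ 3.1 -4.7 -2.3]
```

>>> play_rows --motion '[[[0, 0, 0, 0, 0, 0.5], [0, 0, 0, 0, 0, 1], [0, 0, 0, 0, 0, 1.2]]]'

```text
time: 12.25
tool_pos: [507.2, 173.1, 94.2]
tcp_rot: [179.9, -0.0, 18.3]
ft_force: [2.6, -5.4, -2.9]
finger_gap: 23.0
grip_force: 108.4
```

```bash
python3 t.py
```

```text
12.25 [ 1.7994e+02 -2.0000e-02  1.8300e+01] [507.2 173.1  94.2] [-1.034 -0.649  0.324] [ 2.6 -5.4 -2.9]
```

>>> play_rows --motion '[[[0, 0, 0, 0, 0, 0.5], [0, 0, 0, 0, 0, 1], [0, 0, 0, 0, 0, 1.2]]]'

```text
time: 12.55
tool_pos: [507.2, 173.0, 94.1]
tcp_rot: [179.9, -0.0, 17.1]
ft_force: [2.9, -5.3, -3.1]
finger_gap: 22.9
grip_force: 108.4
```

```bash
python3 t.py
```

```text
12.55 [ 1.7994e+02 -2.0000e-02  1.7090e+01] [507.2 173.   94.1] [-1.03  -0.608  0.329] [ 2.9 -5.3 -3.1]
```

>>> play_rows --motion '[[[0, 0, 0, 0, 0, 0.5], [0, 0, 0, 0, 0, 1], [0, 0, 0, 0, 0, 1.2]]]'

```text
time: 12.85
tool_pos: [507.3, 173.0, 94.2]
tcp_rot: [179.9, -0.0, 15.9]
ft_force: [2.8, -6.2, -3.3]
finger_gap: 22.6
grip_force: 108.4
```

```bash
python3 t.py
```

```text
12.85 [ 1.7994e+02 -2.0000e-02  1.5890e+01] [507.3 173.   94.2] [-1.042 -0.643  0.298] [ 2.8 -6.2 -3.3]
```

>>> play_rows --motion '[[[0, 0, 0, 0, 0, 0.5], [0, 0, 0, 0, 0, 1], [0, 0, 0, 0, 0, 1.2]]]'

```text
time: 13.15
tool_pos: [507.2, 173.0, 94.2]
tcp_rot: [179.9, -0.0, 14.7]
ft_force: [2.3, -4.6, -2.8]
finger_gap: 22.9
grip_force: 108.5
```

```bash
python3 t.py
```

```text
13.15 [ 1.7994e+02 -2.0000e-02  1.4690e+01] [507.2 173.   94.2] [-1.05  -0.598  0.288] [ 2.3 -4.6 -2.8]
```

>>> play_rows --motion '[[[0, 0, 0, 0, 0, 0.5], [0, 0, 0, 0, 0, 1], [0, 0, 0, 0, 0, 1.2]]]'

```text
time: 13.45
tool_pos: [507.3, 173.0, 94.2]
tcp_rot: [179.9, -0.0, 13.5]
ft_force: [2.1, -4.3, -3.4]
finger_gap: 22.6
grip_force: 108.7
```

```bash
python3 t.py
```

```text
13.45 [ 1.7993e+02 -2.0000e-02  1.3530e+01] [507.3 173.   94.2] [-1.124 -0.62   0.807] [ 2.1 -4.3 -3.4]
```

Torque jumped from 0.29 to 0.81 N m, which means the stop is reached and the ring is snug. I confirm with a short hold.

>>> play_rows --motion '[[[0, 0, 0, 0, 0, 0], [0, 0, 0, 0, 0, 0]]]'

```text
time: 13.65
tool_pos: [507.3, 173.0, 94.2]
tcp_rot: [179.9, -0.0, 13.6]
ft_force: [3.2, -5.3, -3.4]
finger_gap: 22.8
grip_force: 108.6
```

```bash
python3 t.py
```

```text
13.65 [ 1.7993e+02 -3.0000e-02  1.3550e+01] [507.3 173.   94.2] [-1.111 -0.709  0.77 ] [ 3.2 -5.3 -3.4]
```

>>> play_rows --motion '[[[0, 0, 0, 0, 0, -1], [0, 0, 0, 0, 0, -2], [0, 0, 0, 0, 0, -3], [0, 0, 0, 0, 0, -3]]]'

```text
time: 14.05
tool_pos: [507.0, 173.7, 94.2]
tcp_rot: [-180.0, -0.0, 16.5]
ft_force: [2.4, -2.3, -3.4]
finger_gap: 23.2
grip_force: 108.4
```

```bash
python3 t.py
```

```text
14.05 [-1.7999e+02 -2.0000e-02  1.6540e+01] [507.  173.7  94.2] [-0.505 -0.538  0.104] [ 2.4 -2.3 -3.4]
```

>>> play_rows --motion '[[[0, 0, 0, 0, 0, -0.7], [0, 0, -0.2, 0, 0, -0.7], [0, 0, -0.5, 0, 0, -0.7], [0, 0, -0.8, 0, 0, -0.7]]]'

```text
time: 14.45
tool_pos: [506.6, 173.7, 102.3]
tcp_rot: [-180.0, 0.0, 17.2]
ft_force: [1.2, -0.7, -2.5]
finger_gap: 22.8
grip_force: 108.4
```

```bash
python3 t.py
```

```text
14.45 [-1.7997e+02  3.0000e-02  1.7200e+01] [506.6 173.7 102.3] [-0.057 -0.052  0.024] [ 1.2 -0.7 -2.5]
```

Free. I lift clear and take one picture to check the spanner in the hand, reading the yaw and offset for the return.

>>> play_rows --motion '[[[0, 0, -1, 0, 0, 0], [0, 0, -2, 0, 0, 0], [0, 0, -3, 0, 0, 0], [0, 0, -3.5, 0, 0, 0], [0, 0, -3.5, 0, 0, 0]]]'

```text
time: 14.95
tool_pos: [507.8, 173.9, 138.7]
tcp_rot: [180.0, -0.2, 17.2]
ft_force: [0.4, -0.3, -2.1]
finger_gap: 22.8
grip_force: 108.4
```

>>> play_rows --motion '[[[0, 0, 0, 0, 0, 0], [0, 0, 0, 0, 0, 0], [0, 0, 0, 0, 0, 0]]]'

```text
time: 15.25
tool_pos: [506.5, 173.5, 136.5]
tcp_rot: [-180.0, 0.1, 17.2]
ft_force: [0.1, 0.0, -2.1]
finger_gap: 22.8
grip_force: 108.4
```

```bash
python3 -c "
from m import *
go(469.5,-115.9,135,15.5)
s=sensors.sense();a2=snap('scene')
u,v=proj(a2,s['tool_pos']-[0,0,35]);print(u,v);u,v=int(u),int(v)
cv2.imwrite('pics/6.png',cv2.convertScaleAbs(crop(a2,u,v,30,10),alpha=1.5))"
```

```text
shift cm [-12.091  26.549   0.157] rot [-0.    0.07  1.71] now [506.5 173.5 136.5] [-1.7999e+02  7.0000e-02  1.7210e+01] j6 86.2
349.2530581621538 208.96879353485
```

View pics/6.png

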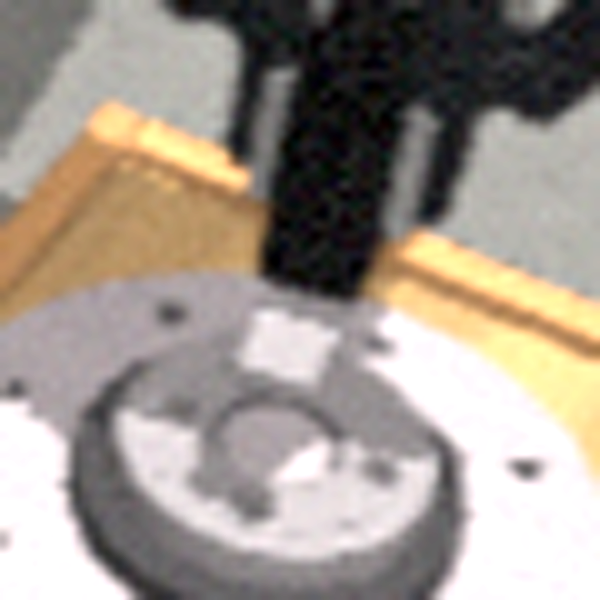

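The spanner is clear of the ring and still upright in the jaw. The near bar-end corners are at about (240,368) and (325,385).

>>> play_rows --motion '[[[-1, 2.1, 0, 0, 0, 0.3], [-2.9, 6.3, 0, 0, 0, 0.6], [-4.9, 10.7, 0, 0, 0, 1], [-6.9, 15.1, 0, 0, 0, 1.4], [-8.8, 19.3, 0, 0, 0, 1.7]]]'

```text
time: 15.8
tool_pos: [479.3, -38.5, 137.0]
tcp_rot: [180.0, 0.0, 15.5]
ft_force: [0.7, -0.5, -1.1]
finger_gap: 22.5
grip_force: 108.5
```

>>> play_rows --motion '[[[0, 0, 0, 0, 0, 0], [0, 0, 0, 0, 0, 0], [0, 0, 0, 0, 0, 0]]]'

```text
time: 16.1
tool_pos: [479.9, -36.1, 136.9]
tcp_rot: [-180.0, 0.0, 15.5]
ft_force: [0.1, 0.6, -1.6]
finger_gap: 22.7
grip_force: 108.7
```

```bash
python3 -c "
from m import *
go(469.5,-115.9,110,15.5)
for p in((240,368),(325,385)):
  q=ray(a,349-30+p[0]/10-.45,208-30+p[1]/10-.45,112.7)-np.array([506.5,173.5,112.7]); t=np.radians(17.2)
  print(q[0]*np.cos(t)+q[1]*np.sin(t), q[0]*np.sin(t)-q[1]*np.cos(t))"
```

```text
shift cm [-3.142  7.413  2.69 ] rot [-0.03  0.    0.02] now [479.9 -36.1 136.9] [-179.97    0.     15.52] j6 64.0
35.92795398841603 6.500186390161559
32.77971117156657 -11.629377767352187
```

The offset in the hand is unchanged to within 1 mm, so I return to the recorded pick-up pose.

>>> play_rows --motion '[[[-0.8, 1.8, 0.3, 0, 0, 0], [-1.8, 4.2, 1, 0, 0, 0], [-2.7, 6.3, 2, 0, 0, 0], [-3.1, 7.4, 3.5, 0, 0, 0], [-3.1, 7.4, 5, 0, 0, 0]]]'

```text
time: 16.6
tool_pos: [470.4, -116.3, 86.8]
tcp_rot: [180.0, -0.0, 15.6]
ft_force: [-0.3, 0.3, -1.7]
finger_gap: 23.0
grip_force: 108.7
```

>>> play_rows --motion '[[[0, 0, 0, 0, 0, 0], [0, 0, 0, 0, 0, 0], [0, 0, 0, 0, 0, 0], [0, 0, 0, 0, 0, 0], [0, 0, 0, 0, 0, 0]]]'

```text
time: 17.1
tool_pos: [470.4, -116.3, 87.9]
tcp_rot: [180.0, -0.1, 15.5]
ft_force: [-0.1, -0.1, -2.3]
finger_gap: 23.2
grip_force: 108.7
```

```bash
python3 -c "
from h import *
go(469.5,-115.9,62.3,15.5)"; python3 t.py
```

```text
shift cm [-0.082 -0.063  2.556] rot [ 0.04 -0.06  0.04] now [ 470.4 -116.3   87.9] [ 1.7996e+02 -6.0000e-02  1.5540e+01] j6 54.5
17.1 [ 1.7996e+02 -6.0000e-02  1.5540e+01] [ 470.4 -116.3   87.9] [-0.029  0.014  0.024] [-0.1 -0.1 -2.3]
```

>>> play_rows --motion '[[[-0.08, -0.06, 0.5, 0, 0, 0], [-0.08, -0.06, 1, 0, 0, 0], [-0.08, -0.06, 1.5, 0, 0, 0], [-0.08, -0.06, 1.8, 0, 0, 0], [-0.08, -0.06, 2, 0, 0, 0]]]'

```text
time: 17.6
tool_pos: [468.5, -116.0, 66.4]
tcp_rot: [-180.0, 0.0, 15.5]
ft_force: [-0.1, -0.4, -0.8]
finger_gap: 22.9
grip_force: 108.7
```

```bash
python3 -c "
from h import *
go(469.5,-115.9,62.0,15.5)"; python3 t.py
```

```text
shift cm [0.095 0.017 0.443] rot [-0.03  0.04 -0.  ] now [ 468.5 -116.    66.4] [-1.7997e+02  4.0000e-02  1.5500e+01] j6 54.5
17.6 [-1.7997e+02  4.0000e-02  1.5500e+01] [ 468.5 -116.    66.4] [-0.01  -0.003  0.015] [-0.1 -0.4 -0.8]
```

>>> play_rows --motion '[[[0, 0, 0.1, 0, 0, 0], [0, 0, 0.2, 0, 0, 0], [0, 0, 0.3, 0, 0, 0], [0, 0, 0.4, 0, 0, 0], [0, 0, 0.4, 0, 0, 0]]]'

```text
time: 18.1
tool_pos: [468.9, -116.0, 63.0]
tcp_rot: [-180.0, 0.0, 15.5]
ft_force: [-0.0, 1.3, -2.1]
finger_gap: 22.9
grip_force: 108.7
```

>>> play_rows --motion '[[[0, 0, 0.03, 0, 0, 0], [0, 0, 0.06, 0, 0, 0], [0, 0, 0.06, 0, 0, 0]]]'

```text
time: 18.4
tool_pos: [468.9, -116.1, 62.5]
tcp_rot: [180.0, 0.0, 15.5]
ft_force: [0.1, 0.7, -1.6]
finger_gap: 23.0
grip_force: 108.7
```

```bash
python3 t.py
```

```text
18.4 [180.     0.    15.51] [ 468.9 -116.1   62.5] [-0.01   0.009 -0.026] [ 0.1  0.7 -1.6]
```

>>> play_rows --motion '[[[0, 0, 0.03, 0, 0, 0], [0, 0, 0.06, 0, 0, 0], [0, 0, 0.07, 0, 0, 0], [0, 0, 0.07, 0, 0, 0]]]'

```text
time: 18.8
tool_pos: [469.0, -116.1, 61.9]
tcp_rot: [180.0, -0.0, 15.5]
ft_force: [-1.6, 0.8, 0.6]
finger_gap: 23.3
grip_force: 109.1
```

```bash
python3 t.py
```

```text
18.8 [180.    -0.    15.51] [ 469.  -116.1   61.9] [ 0.121  0.167 -0.036] [-1.6  0.8  0.6]
```

The bar rests on the block. I release and retreat upward.

>>> play_rows --motion '[[[0, 0, 0, 0, 0, 0], [0, 0, 0, 0, 0, 0], [0, 0, 0, 0, 0, 0], [0, 0, 0, 0, 0, 0], [0, 0, 0, 0, 0, 0]]]' --jaw 1 --squeeze 30

```text
time: 19.3
tool_pos: [469.0, -116.1, 61.8]
tcp_rot: [180.0, -0.0, 15.5]
ft_force: [-0.4, 0.6, -0.1]
finger_gap: 85.3
grip_force: 0.0
```

>>> play_rows --motion '[[[0, 0, 0, 0, 0, 0], [0, 0, 0, 0, 0, 0], [0, 0, -1, 0, 0, 0], [0, 0, -2.5, 0, 0, 0], [0, 0, -5, 0, 0, 0]]]'

```text
time: 19.8
tool_pos: [467.8, -115.6, 111.5]
tcp_rot: [-179.9, 0.1, 15.5]
ft_force: [0.9, -0.1, 0.2]
finger_gap: 85.6
grip_force: 0.0
```

>>> play_rows --motion '[[[0, 0, -3, 0, 0, 0], [0, 0, -6, 0, 0, 0], [0, 0, -9, 0, 0, 0], [0, 0, -11, 0, 0, 0], [0, 0, -12, 0, 0, 0]]]'

```text
time: 20.3
tool_pos: [470.0, -116.4, 235.1]
tcp_rot: [179.9, -0.2, 15.5]
ft_force: [0.8, 0.3, 0.1]
finger_gap: 85.7
grip_force: 0.0
```

>>> play_rows --motion '[[[0, 3, 0, 0, 0, 0], [0, 7, 0, 0, 0, 0], [0, 11, 0, 0, 0, 0], [0, 14, 0, 0, 0, 0], [0, 15, 0, 0, 0, 0]]]'

```text
time: 20.8
tool_pos: [508.7, -263.0, 230.9]
tcp_rot: [-180.0, 0.1, 15.4]
ft_force: [-0.5, 0.3, 0.8]
finger_gap: 85.7
grip_force: 0.0
```

```bash
python3 -c "
from m import *
a2=snap('scene');b2=snap('top')
A=np.hstack([crop(b2,302,238,25,8),crop(a2,264,168,25,8)]); B=np.hstack([crop(b2,198,225,25,8),crop(a2,346,226,25,8)])
cv2.imwrite('pics/7.png',cv2.convertScaleAbs(cv2.resize(np.vstack([A,B]),(600,600)),alpha=1.5))"; python3 t.py
```

```text
20.9 [-1.7993e+02  6.0000e-02  1.5400e+01] [ 508.6 -261.4  230.9] [0.035 0.014 0.001] [-0.3  1.1  0.3]
```

View pics/7.png

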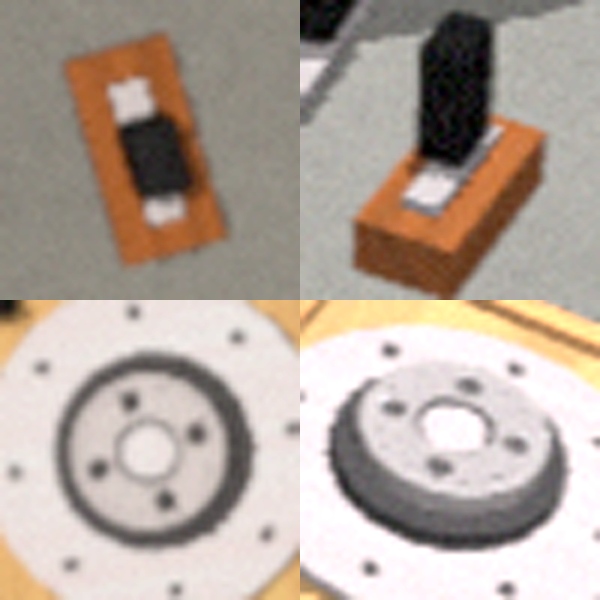

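The spanner stands in its slot as before. The ring holes are now at about (130,402), (197,433), (165,501) and (98,468), roughly 28° further clockwise. I hand in.

```bash
python3 -c "
from bench import job
print(job.hand_in())"
```

```text
the job is handed in; nothing more can be done
None
```

I turned the lock ring clockwise with the spanner until it came up snug at its stop (about 0.8 N m), stood the spanner back in its block's slot, touched nothing else, and handed the job in at about 21 s.

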